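Show which socket fits the bolt

TASK

Show the apprentice which socket fits the bolt that stands in the round steel dish. With the fingers pointing straight down, point at that bolt first, with the fingertips centred close above it (within about 3 cm of its top) for two seconds; then point in the same way at the one socket on the rail that fits its hexagonal head, for two seconds, and finish still pointing at it. Touch, move or pick up nothing on the bench.

Things in the scene. Friction and masses are not known exactly. Their poses are not given: they have to be found in the camera images.
- dish: Low round dark steel parts dish, fixed, 106 mm across the rim, 18 mm high, floor 3 mm thick; exactly one bolt stands in it, within 15 mm of its middle. Origin: centre of its underside.
- tray: Black plastic tray, fixed, 90 x 150 x 25 mm (x, y, z), floor 3 mm, one cross wall making two compartments side by side along its y; the other two bolts stand in it, one in each. Origin: centre of its underside.
- rail: Flat dark steel socket rail, fixed, 70 x 290 x 8 mm (x, y, z); the three sockets stand in a row along its y, about 90 mm apart, in any order. Origin: centre of its underside.
- socket_small: The small hexagon socket, plain steel, loose, standing on its drive end on the rail with its hexagonal mouth up: 26 mm outside diameter, 45 mm tall, mouth 18 mm across the flats. Fits the small bolt. Origin: centre of its underside; z up; its top is 45 mm above the origin.
- socket_medium: The medium hexagon socket, plain steel, loose, standing on its drive end on the rail with its hexagonal mouth up: 38 mm outside diameter, 50 mm tall, mouth 27 mm across the flats. Fits the medium bolt. Origin: centre of its underside; z up; its top is 50 mm above the origin.
- socket_large: The large hexagon socket, plain steel, loose, standing on its drive end on the rail with its hexagonal mouth up: 50 mm outside diameter, 55 mm tall, mouth 36 mm across the flats. Fits the large bolt. Origin: centre of its underside; z up; its top is 55 mm above the origin.
- bolt_small: The small hexagon bolt, plain steel, loose, standing upside down on its head with the thread up: head 18 mm across the flats, thread 12 mm thick, 58 mm tall overall. It may be the one in the dish or one of the two in the tray. Origin: centre of the underside on which it stands; z up; its top is 58 mm above the origin.
- bolt_medium: The medium hexagon bolt, plain steel, loose, standing upside down on its head with the thread up: head 27 mm across the flats, thread 18 mm thick, 72 mm tall overall. It may be the one in the dish or one of the two in the tray. Origin: centre of the underside on which it stands; z up; its top is 72 mm above the origin.
- bolt_large: The large hexagon bolt, plain steel, loose, standing upside down on its head with the thread up: head 36 mm across the flats, thread 24 mm thick, 86 mm tall overall. It may be the one in the dish or one of the two in the tray. Origin: centre of the underside on which it stands; z up; its top is 86 mm above the origin.
- filter: Bystander: upright black oil filter, 69 mm diameter, 82 mm tall, between dish and tray. Origin: centre of its underside.
- jar: Bystander: closed jar, 64 mm diameter, 75 mm tall, off to one side. Origin: centre of its underside.
- wrench: Bystander: steel wrench, 160 mm long, lying off to the other side. Origin: on its underside, near the middle.

How it is judged:
On the way, in this order (a step that is already met when the one before it is completed fails the run):
1. the fingertips dwell close above the bolt in the dish (((horizontal distance between bolt_small and dish below 0.035 m and horizontal distance between the grasp point and bolt_small below 0.015 m and z of the grasp point in the frame of bolt_small between 0.073 and 0.118 m and angle between the grasp point's own z axis and vertical above 2.79 rad) or (horizontal distance between bolt_medium and dish below 0.035 m and horizontal distance between the grasp point and bolt_medium below 0.015 m and z of the grasp point in the frame of bolt_medium between 0.087 and 0.132 m and angle between the grasp point's own z axis and vertical above 2.79 rad) or (horizontal distance between bolt_large and dish below 0.035 m and horizontal distance between the grasp point and bolt_large below 0.015 m and z of the grasp point in the frame of bolt_large between 0.101 and 0.146 m and angle between the grasp point's own z axis and vertical above 2.79 rad))), for 1.8 s.
2. the fingertips dwell close above the socket that fits that bolt (((horizontal distance between bolt_small and dish below 0.035 m and horizontal distance between the grasp point and socket_small below 0.015 m and z of the grasp point in the frame of socket_small between 0.06 and 0.105 m and angle between the grasp point's own z axis and vertical above 2.79 rad) or (horizontal distance between bolt_medium and dish below 0.035 m and horizontal distance between the grasp point and socket_medium below 0.015 m and z of the grasp point in the frame of socket_medium between 0.065 and 0.11 m and angle between the grasp point's own z axis and vertical above 2.79 rad) or (horizontal distance between bolt_large and dish below 0.035 m and horizontal distance between the grasp point and socket_large below 0.015 m and z of the grasp point in the frame of socket_large between 0.07 and 0.115 m and angle between the grasp point's own z axis and vertical above 2.79 rad))), for 1.8 s.
At the end, for the whole second after the job is handed in: Fingers point down (within 20 degrees) over the socket that fits the bolt in the dish: grasp point within 15 mm of its axis and 15 to 60 mm above its top (fingertips 0 to about 40 mm above). Sockets and bolts still stand, and all loose things lie, within 8 mm of where they were (((horizontal distance between bolt_small and dish below 0.035 m and horizontal distance between the grasp point and socket_small below 0.015 m and z of the grasp point in the frame of socket_small between 0.06 and 0.105 m and angle between the grasp point's own z axis and vertical above 2.79 rad) or (horizontal distance between bolt_medium and dish below 0.035 m and horizontal distance between the grasp point and socket_medium below 0.015 m and z of the grasp point in the frame of socket_medium between 0.065 and 0.11 m and angle between the grasp point's own z axis and vertical above 2.79 rad) or (horizontal distance between bolt_large and dish below 0.035 m and horizontal distance between the grasp point and socket_large below 0.015 m and z of the grasp point in the frame of socket_large between 0.07 and 0.115 m and angle between the grasp point's own z axis and vertical above 2.79 rad)) and distance of each of socket_small, socket_medium, socket_large, bolt_small, bolt_medium, bolt_large, filter, jar, wrench from where it was at the start of the episode below 0.008 m and angle between each of socket_small, socket_medium, socket_large, bolt_small, bolt_medium, bolt_large's own z axis and vertical below 0.1 rad); the robot touches nothing.
It fails at once if the fingers touch a socket, bolt, bystander, the dish, tray or rail (contact force between the fingers and socket_small above 0.5 N or contact force between the fingers and socket_medium above 0.5 N or contact force between the fingers and socket_large above 0.5 N or contact force between the fingers and bolt_small above 0.5 N or contact force between the fingers and bolt_medium above 0.5 N or contact force between the fingers and bolt_large above 0.5 N or contact force between the fingers and filter above 0.5 N or contact force between the fingers and jar above 0.5 N or contact force between the fingers and wrench above 0.5 N or contact force between the fingers and rail above 0.5 N or contact force between the fingers and dish above 0.5 N or contact force between the fingers and tray above 0.5 N).
It fails at once if the arm touches a socket, bolt, bystander, the dish, tray or rail (contact force between the arm and socket_small above 0.5 N or contact force between the arm and socket_medium above 0.5 N or contact force between the arm and socket_large above 0.5 N or contact force between the arm and bolt_small above 0.5 N or contact force between the arm and bolt_medium above 0.5 N or contact force between the arm and bolt_large above 0.5 N or contact force between the arm and filter above 0.5 N or contact force between the arm and jar above 0.5 N or contact force between the arm and wrench above 0.5 N or contact force between the arm and rail above 0.5 N or contact force between the arm and dish above 0.5 N or contact force between the arm and tray above 0.5 N).
It fails at once if a socket, bolt or bystander is moved or lifted (distance of any of socket_small, socket_medium, socket_large, bolt_small, bolt_medium, bolt_large, filter, jar, wrench from where it was at the start of the episode above 0.01 m).
It also fails if it takes over 38 s, if anything falls off the work surface, if the arm or the gripper's body presses on something with over 40 N, if the wrist force passes 120 N, or if a joint passes its speed limit or range.

ROBOT

A 7-joint arm with a two-finger parallel gripper is mounted at the origin on the work surface. World frame = base frame: x ahead of the robot, y to its left, z up, the work surface at z = 0. Lengths are in m, angles in rad, forces in N, time in s.
With the tool pointing down it reaches from about 0.425 to 1.025 m from the base axis. Payload 3.6 kg.
Tool frame: the origin (TCP) lies on the mounting face of the last link; the fingertips stand 173 mm ahead of it and the grasp point (between the pads) lies robot.tcp_to_grasp ahead of it (robot.tcp_to_grasp is the distance from the TCP to the grasp point, in m); z points along the fingers, y is the direction in which the jaws open and shut (so a half turn about z gives the same grasp; the last joint's range is limited). The gripper opens to 85 mm and grips with 20 to 120 N. Pads are 22 mm wide; open, the fingers measure 114 mm over their backs; the gripper's body (76 mm by 85 mm) begins 54 mm behind the grasp point. The pads swing forward as they close: fully open they stand 13 mm farther back than shut.
Start: joints at [-1.375, 0.591, 0.048, 1.609, -0.033, 0.943, -0.034], TCP at [0.207, 0.695, 0.405] pointing down, gripper open.
Joint ranges: [-2.69, 2.69], [-0.47, 2.24], [-1.27, 1.36], [0.19, 2.51], [-1.53, 4.68], [0.08, 2.07], [-3.09, 3.09]. Speed limits (rad/s): [2.57, 2.57, 3.14, 3.14, 3.14, 3.14, 3.14].

INTERFACE

Orientations are given as a unit quaternion [w, x, y, z].
In Python, from cell import monitor, imaging, job, nets, robot gives the robot as it stands.
- The arm moves only by the tool apply_moves, never from a script. Its argument "moves" is a list of rows, each a list of 7 numbers: the turn, a rotation vector about the tool's x, y, z in rad, then the shift along the tool's x, y, z in m, then the opening, from 0 (shut) to 1 (fully open). A call has 1 to 10 rows; each row is the pose to reach, as a shift and turn from the pose commanded when the call began, along the tool's axes at that moment; what a row does not reach only later rows make up. A row lasts 1/10 s, in which the tool goes at most 50 mm and 8.59 degrees, less where a joint would pass 70% of its speed; a pose out of reach is approached as far as the arm can. A call with a gripper value outside its range is refused whole. The fingers move at their own pace and stop on an object; the grip force is fixed at half the most. Time passes only in rows, so rows that repeat a pose let the fingers close. It gives the time, the measured TCP pose, the force and the opening at its end, in the units of the state.
- monitor.get_obs(): the state, without advancing time (a new reading comes with each control period).
- imaging.camera(name): name is "scene" or "top"; returns a dict with "frame" (384x512x3 uint8, red, green, blue), "z_map" (384x512 float32, m along the optical axis (not along the pixel's ray), 0 where there is no reading), "intrinsics" (3x3 intrinsics, pixels), "R" (3x3) and "t" (3): a world point X has camera coordinates R X + t. Camera axes: x right, y down, z forward; pixel columns grow to the right and rows downward; lengths in m; the calibration is good to about 2 mm. A picture is of the moment at which its call begins.
- job.job_done(): hands the job in, once; it reports no verdict.
Trained networks look in a picture, given as the dict that the camera call returned (one of the last four; its "shot" number tells which), for a name from the list of things; names that differ only in an ending like _2 or _b are one class to them, and where a whole thing is asked for, a point or a joint stands for the part that bears it (a point fixed in the world has none). Each returns a list of dicts, best first, with "conf" (0 to 1); they miss things now and then, are a little off and sometimes report something else, mostly with a low value. They report only what shows in the picture. A call takes as long as a camera call.
- nets.regions_of(label, picture): "mask" (384x512 bool, what is visible of it).
- nets.place_of(label, picture): "xyz" ([x, y, z] in m, in world coordinates, good to about 4 mm: a listed point, or the origin of a listed thing).
The state is a dict: "clock": time; "joint_positions": joint angles; "joint_velocities": joint speeds; "effort": joint torques, N m; "ee_pos": TCP position; "tcp_rot": TCP orientation; "wrist_force": force on the tool from outside, world axes, zero at the start; "moment": the same for the moment, N m; "gripper_width": opening from 0.0 (shut) to 1.0 (fully open).
Only numpy, scipy, OpenCV 4.12 (cv2) and the standard library are available. Lean on these libraries where they do the work, as an engineer would, in place of code of your own. Each camera call takes 0.05 s, during which the arm holds its last target.

## Working session

There is one attempt and no reset: what is moved stays moved. The work goes in short steps, Python scripts to look and compute and a tool call to move; the robot and the scene stay as the last step left them, time stands still between calls to the robot, and variables do not carry over. Pictures are saved under pics/ and viewed, and the job is handed in when it is done.

Besides the shell and the picture viewer there is one more tool, called after "Call:" as a command line: name --pt "numbers of a row" for each row, then --argument value for the rest. apply_moves: Moves the arm, as the interface text tells. Its arguments: {"type":"object","properties":{"moves":{"type":"array","items":{"type":"array","items":{"type":"number"}}}},"required":["moves"]}

```bash
mkdir -p pics
cat > h.py <<'E'
import numpy as np,cv2
from cell import monitor, imaging, job, nets, robot
E
python3 - <<'E'
from h import *
o=monitor.get_obs();print(o['clock'],o['ee_pos'],o['tcp_rot'],o['gripper_width'],robot.tcp_to_grasp)
for n in ['top','scene']:
    p=imaging.camera(n)
    cv2.imwrite(f'pics/{n}0.png',cv2.resize(p['frame'][:,:,::-1],None,fx=1.5,fy=1.5))
    for l in ['dish','tray','rail','socket_small','socket_medium','socket_large','bolt_small','bolt_medium','bolt_large','filter','jar','wrench']:
        print(n,l,[(np.round(r['xyz'],3).tolist(),round(r['conf'],2)) for r in nets.place_of(l,p)[:3]])
print(monitor.get_obs()['clock'])
E
```

```text
0.0 [0.20703229 0.69435651 0.40353221] [-9.85074047e-05  1.44354803e-01  9.89525363e-01 -1.11231629e-03] 0.9976677753199038 0.1547
top dish [([0.46, -0.224, 0.003], 0.78), ([0.624, -0.061, 0.006], 0.2)]
top tray [([0.425, 0.199, -0.001], 0.74)]
top rail [([0.599, 0.024, -0.0], 0.89)]
top socket_small [([0.598, 0.025, 0.007], 0.46)]
top socket_medium [([0.601, 0.027, -0.001], 0.7), ([0.582, 0.108, 0.01], 0.48), ([0.46, -0.224, 0.0], 0.45)]
top socket_large [([0.622, -0.062, 0.006], 0.89), ([0.454, -0.009, 0.003], 0.67), ([0.427, 0.242, 0.001], 0.41)]
top bolt_small [([0.424, 0.169, 0.003], 0.71), ([0.459, -0.214, 0.003], 0.56), ([0.628, -0.3, -0.003], 0.17)]
top bolt_medium [([0.432, 0.238, 0.002], 0.42)]
top bolt_large [([0.423, 0.172, 0.0], 0.71), ([0.428, 0.2, 0.004], 0.4)]
top filter [([0.452, -0.007, 0.004], 0.85)]
top jar []
top wrench [([0.628, -0.3, -0.003], 0.83)]
scene dish [([0.46, -0.218, 0.003], 0.63)]
scene tray [([0.426, 0.195, 0.004], 0.88)]
scene rail [([0.603, 0.027, -0.002], 0.82)]
scene socket_small [([0.6, 0.02, 0.007], 0.55)]
scene socket_medium [([0.58, 0.108, 0.01], 0.62)]
scene socket_large [([0.62, -0.061, 0.016], 0.77)]
scene bolt_small [([0.457, -0.218, 0.001], 0.43)]
scene bolt_medium []
scene bolt_large [([0.425, 0.169, 0.002], 0.67)]
scene filter [([0.454, -0.011, 0.001], 0.84), ([0.58, 0.111, 0.011], 0.71)]
scene jar [([0.628, 0.321, 0.002], 0.68)]
scene wrench [([0.626, -0.307, 0.0], 0.79), ([0.601, 0.025, -0.001], 0.23)]
1.3
```

View pics/top0.png

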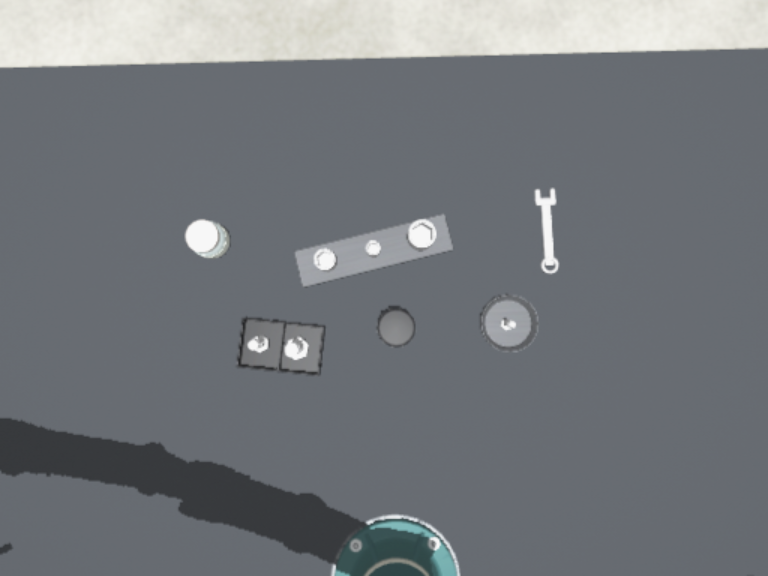

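View pics/scene0.png

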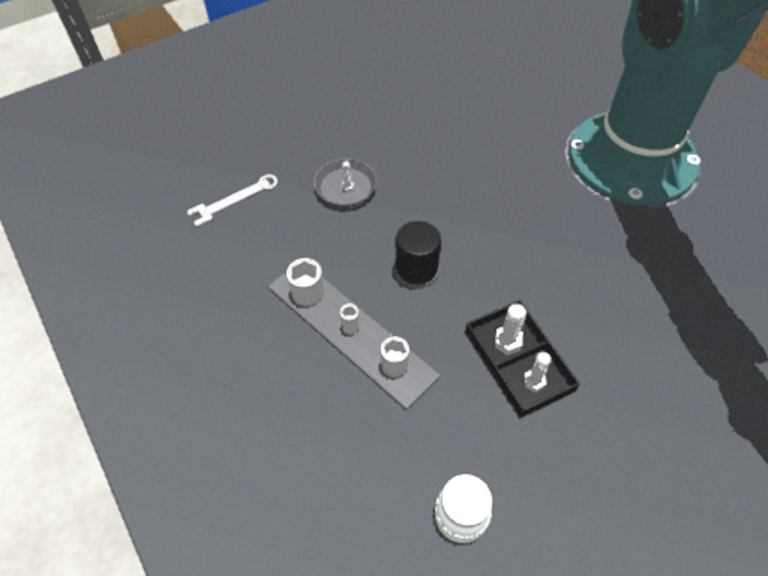

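Run:
```python
from h import *
for n in ['top','scene']:
    p=imaging.camera(n)
    np.savez(f'{n}.npz',**{k:p[k] for k in ['frame','z_map','intrinsics','R','t']})
    z=p['z_map'];K=p['intrinsics'];v,u=np.mgrid[:384,:512]
    c=np.stack([(u-K[0,2])/K[0,0]*z,(v-K[1,2])/K[1,1]*z,z],-1)
    X=(c-p['t'])@p['R']; X[z==0]=-9
    print(n,'cam',-p['R'].T@p['t'],K[0,0])
    for nm,x,y,zl,r in [('dishbolt',.46,-.22,.03,.03),('tray1',.425,.17,.03,.03),('tray2',.43,.24,.03,.03),('sA',.62,-.062,.02,.04),('sB',.6,.024,.02,.04),('sC',.581,.108,.02,.04)]:
        m=(np.hypot(X[...,0]-x,X[...,1]-y)<r)&(X[...,2]>zl)
        P=X[m]
        if len(P)<3: print(nm,len(P));continue
        h=np.percentile(P[:,2],95); T=P[P[:,2]>h-.008]
        print(nm,len(P),'top',h.round(4),P[:,2].max().round(4),'n',len(T),'mid',((T.max(0)+T.min(0))/2).round(4),'mean',T.mean(0).round(4),'ext',(T.max(0)-T.min(0)).round(4), 'pix',u[m].mean().round(),v[m].mean().round())
```

```text
top cam [0.46263196 0.01363043 1.11191216] 397.3383507454206
dishbolt 29 top 0.0648 0.065 n 17 mid [ 0.4569 -0.2175  0.0612] mean [ 0.4566 -0.2168  0.0615] ext [0.0105 0.0089 0.0075] pix 340.0 216.0
tray1 94 top 0.0926 0.0943 n 67 mid [0.4237 0.1672 0.0897] mean [0.4239 0.1673 0.0898] ext [0.0208 0.0229 0.0092] pix 196.0 233.0
tray2 58 top 0.0778 0.0786 n 40 mid [0.4327 0.2351 0.0745] mean [0.4331 0.2355 0.0752] ext [0.0158 0.0158 0.0082] pix 170.0 230.0
sA 302 top 0.066 0.0683 n 126 mid [ 0.6205 -0.0628  0.0637] mean [ 0.6209 -0.0632  0.0633] ext [0.0486 0.0483 0.009 ] pix 281.0 156.0
sB 82 top 0.0547 0.0574 n 40 mid [0.5988 0.0245 0.0529] mean [0.5993 0.0242 0.0525] ext [0.0243 0.0243 0.009 ] pix 249.0 166.0
sC 170 top 0.0613 0.0633 n 70 mid [0.5814 0.1104 0.0585] mean [0.5807 0.1103 0.0586] ext [0.0356 0.0353 0.0096] pix 217.0 173.0
scene cam [0.81259501 0.45239839 0.81267353] 427.765822948875
dishbolt 54 top 0.0621 0.063 n 19 mid [ 0.4572 -0.2171  0.0592] mean [ 0.4577 -0.2166  0.0598] ext [0.0118 0.0099 0.0076] pix 230.0 113.0
tray1 261 top 0.0898 0.0913 n 108 mid [0.4238 0.1669 0.0868] mean [0.4253 0.1678 0.088 ] ext [0.0242 0.0231 0.009 ] pix 342.0 215.0
tray2 156 top 0.0763 0.0775 n 67 mid [0.4347 0.2358 0.0729] mean [0.4348 0.236  0.0739] ext [0.0157 0.0164 0.0091] pix 360.0 244.0
sA 561 top 0.0634 0.0666 n 211 mid [ 0.622  -0.0641  0.061 ] mean [ 0.6228 -0.0623  0.061 ] ext [0.0494 0.051  0.0111] pix 203.0 187.0
sB 187 top 0.0529 0.0552 n 89 mid [0.6    0.0242 0.05  ] mean [0.6    0.0246 0.0501] ext [0.0252 0.0258 0.0102] pix 232.0 212.0
sC 379 top 0.0584 0.0606 n 152 mid [0.5808 0.1111 0.0555] mean [0.5815 0.1108 0.0564] ext [0.0384 0.0378 0.0101] pix 262.0 237.0
```

Only the small bolt fits the measurement. In the dish I see about 10–12 mm of thread with its top at 61–65 mm, and the tray bolts are the large and the medium. In the top view (scaled picture), the dish bolt is at (508,323) and the small socket is mid-rail at (373,248). Measured positions are bolt (0.457, -0.217) and small socket (0.599, 0.024). The first move goes to about (0.48, 0.25) at travel height and shuts the fingers.

Call:
apply_moves --pt "0 0 0 -0.02 -0.02 0 0" --pt "0 0 0 -0.06 -0.055 0 0" --pt "0 0 0 -0.1 -0.09 0 0" --pt "0 0 0 -0.14 -0.125 0 0" --pt "0 0 0 -0.18 -0.16 0 0" --pt "0 0 0 -0.22 -0.195 0 0" --pt "0 0 0 -0.26 -0.23 0 0" --pt "0 0 0 -0.3 -0.265 0 0" --pt "0 0 0 -0.34 -0.3 0 0" --pt "0 0 0 -0.36 -0.32 0 0"

```text
clock: 2.4
ee_pos: [0.46, 0.2865, 0.4052]
tcp_rot: [0.001, 0.144, 0.99, 0.0]
wrist_force: [0.2, 0.9, -0.9]
gripper_width: -0.0
```

Call:
apply_moves --pt "0 0 0 -0.014 -0.025 0 0" --pt "0 0 0 -0.03 -0.06 0 0" --pt "0 0 0 -0.05 -0.095 0 0" --pt "0 0 0 -0.07 -0.13 0 0" --pt "0 0 0 -0.09 -0.165 0 0" --pt "0 0 0 -0.11 -0.2 0 0" --pt "0 0 0 -0.125 -0.23 0 0" --pt "0 0 0 -0.139 -0.257 0 0" --pt "0 0 0 -0.139 -0.257 0 0"

```text
clock: 3.3
ee_pos: [0.5193, -0.0028, 0.4052]
tcp_rot: [0.001, 0.149, 0.989, -0.001]
wrist_force: [-0.0, 0.4, 0.0]
gripper_width: -0.002
```

Call:
apply_moves --pt "0 0 0 0 -0.025 0 0" --pt "0 0 0 0 -0.06 0 0" --pt "0 0 0 0 -0.095 0 0" --pt "0 0 0 0 -0.13 0 0" --pt "0 0 0 0 -0.165 0.02 0" --pt "0 0 0 0 -0.2 0.04 0" --pt "0 0 0 -0.001 -0.223 0.06 0" --pt "0 0 0 -0.001 -0.223 0.08 0" --pt "0 0 0 -0.001 -0.223 0.095 0" --pt "0 0 0 -0.001 -0.223 0.095 0"

```text
clock: 4.3
ee_pos: [0.4557, -0.2109, 0.3082]
tcp_rot: [-0.002, 0.144, 0.99, 0.001]
wrist_force: [0.2, 0.7, 0.7]
gripper_width: -0.0
```

Run:
```python
from h import *
o=monitor.get_obs();print(o['clock'],o['ee_pos'],o['tcp_rot'],o['joint_positions'])
from scipy.spatial.transform import Rotation as Ro
q=o['tcp_rot'];R=Ro.from_quat([q[1],q[2],q[3],q[0]]).as_matrix()
g=o['ee_pos']+R[:,2]*.1547;print('grasp',g)
print('tool move',R.T@(np.array([.457,-.217,.103])-g))
p=imaging.camera('scene');cv2.imwrite('pics/s1.png',cv2.resize(p['frame'][60:200,150:350,::-1],None,fx=4,fy=4))
```

```text
4.3 [ 0.4556804  -0.21088571  0.30816509] [-1.83757480e-03  1.44087291e-01  9.89563061e-01  6.51835170e-04] [ 0.22014107  0.47052252  0.16289736  2.18620329 -0.1551816   0.49917739
  1.78399705]
grasp [ 0.45514685 -0.21060422  0.15346627]
tool move [-0.00379305 -0.00564013  0.05044785]
```

View pics/s1.png

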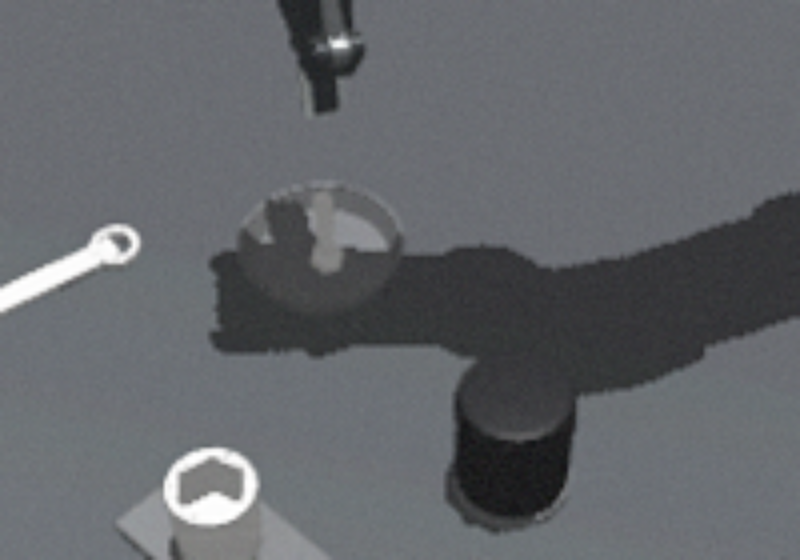

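The fingers are shut at crop (320,110), centred above the bolt at (325,195). The scene is undisturbed. I'll read the settled pose before descending.

Call:
apply_moves --pt "0 0 0 0 0 0.01 0" --pt "0 0 0 0 0 0.02 0" --pt "0 0 0 0 0 0.03 0" --pt "0 0 0 0 0 0.03 0" --pt "0 0 0 0 0 0.03 0"

```text
clock: 4.85
ee_pos: [0.4559, -0.2117, 0.2794]
tcp_rot: [-0.0, 0.144, 0.99, 0.0]
wrist_force: [1.0, 1.4, -0.0]
gripper_width: 0.001
```

```bash
cat > g.py <<'E'
from h import *
import sys
from scipy.spatial.transform import Rotation as Ro
for i in range(3):
    o=monitor.get_obs()
    q=o['tcp_rot'];R=Ro.from_quat([q[1],q[2],q[3],q[0]]).as_matrix()
    g=o['ee_pos']+R[:,2]*.1547
    print(o['clock'],'grasp',g.round(4),'tool move',(R.T@(np.array(eval(sys.argv[1]))-g)).round(4))
    if i<2: p=imaging.camera('top')
E
python3 g.py .457,-.217,.103
```

```text
4.85 grasp [ 0.4558 -0.2117  0.1247] tool move [-0.0027 -0.0048  0.0217]
4.9 grasp [ 0.456  -0.2118  0.125 ] tool move [-0.0024 -0.0047  0.022 ]
4.95 grasp [ 0.4562 -0.2118  0.1252] tool move [-0.0023 -0.0047  0.0222]
```

Call:
apply_moves --pt "0 0 0 -0.002 -0.005 0 0" --pt "0 0 0 -0.002 -0.005 0.008 0" --pt "0 0 0 -0.002 -0.005 0.016 0" --pt "0 0 0 -0.002 -0.005 0.022 0" --pt "0 0 0 -0.002 -0.005 0.022 0" --pt "0 0 0 -0.002 -0.005 0.022 0" --pt "0 0 0 -0.002 -0.005 0.022 0" --pt "0 0 0 -0.002 -0.005 0.022 0" --pt "0 0 0 -0.002 -0.005 0.022 0" --pt "0 0 0 -0.002 -0.005 0.022 0"

```text
clock: 5.95
ee_pos: [0.4566, -0.2171, 0.2579]
tcp_rot: [0.0, 0.144, 0.99, -0.0]
wrist_force: [0.0, 0.6, 0.2]
gripper_width: 0.002
```

```bash
python3 g.py .457,-.217,.103; python3 -c "
from h import *
p=imaging.camera('scene');cv2.imwrite('pics/s2.png',cv2.resize(p['frame'][60:200,150:350,::-1],None,fx=4,fy=4))"
```

```text
5.95 grasp [ 0.4566 -0.2171  0.1032] tool move [-0.0003  0.0002  0.0002]
6.0 grasp [ 0.4566 -0.2171  0.1032] tool move [-0.0004  0.0002  0.0002]
6.05 grasp [ 0.4566 -0.2171  0.1031] tool move [-0.0004  0.0002  0.0001]
```

View pics/s2.png

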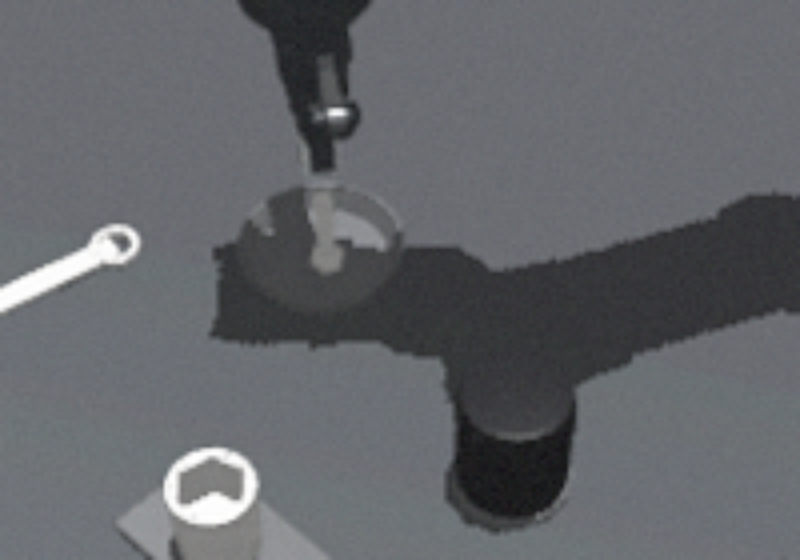

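The fingertips at crop (320,170) sit just above the bolt top at (322,190), clear of it and centred. Now I dwell.

Call:
apply_moves --pt "0 0 0 0 0 0 0" --pt "0 0 0 0 0 0 0" --pt "0 0 0 0 0 0 0" --pt "0 0 0 0 0 0 0" --pt "0 0 0 0 0 0 0" --pt "0 0 0 0 0 0 0" --pt "0 0 0 0 0 0 0" --pt "0 0 0 0 0 0 0" --pt "0 0 0 0 0 0 0" --pt "0 0 0 0 0 0 0"

```text
clock: 7.1
ee_pos: [0.4565, -0.2171, 0.2577]
tcp_rot: [0.0, 0.144, 0.99, -0.0]
wrist_force: [0.3, 0.5, -0.2]
gripper_width: 0.003
```

Call:
apply_moves --pt "0 0 0 0 0 0 0" --pt "0 0 0 0 0 0 0" --pt "0 0 0 0 0 0 0" --pt "0 0 0 0 0 0 0" --pt "0 0 0 0 0 0 0" --pt "0 0 0 0 0 0 0" --pt "0 0 0 0 0 0 0" --pt "0 0 0 0 0 0 0" --pt "0 0 0 0 0 0 0" --pt "0 0 0 0 0 0 0"

```text
clock: 8.1
ee_pos: [0.4565, -0.2171, 0.2577]
tcp_rot: [0.0, 0.144, 0.99, -0.0]
wrist_force: [-1.0, -0.1, -0.6]
gripper_width: -0.002
```

Call:
apply_moves --pt "0 0 0 0 0 -0.01 0" --pt "0 0 0 0 0 -0.03 0" --pt "0 0 0 0 0 -0.05 0" --pt "0 0 0 0 0 -0.07 0" --pt "0 0 0 0 0 -0.09 0" --pt "0 0 0 0 0 -0.1 0" --pt "0 0 0 0 0 -0.1 0"

```text
clock: 8.8
ee_pos: [0.4568, -0.2173, 0.3594]
tcp_rot: [0.002, 0.144, 0.99, -0.0]
wrist_force: [0.0, 0.1, 0.4]
gripper_width: 0.006
```

```bash
python3 g.py .599,.0243,.203
```

```text
8.8 grasp [ 0.4574 -0.2175  0.2047] tool move [-0.0666  0.2722  0.0019]
8.85 grasp [ 0.4567 -0.2171  0.2036] tool move [-0.0674  0.272   0.0007]
8.9 grasp [ 0.4562 -0.2169  0.2028] tool move [-6.790e-02  2.719e-01 -1.000e-04]
```

Call:
apply_moves --pt "0 0 0 -0.006 0.025 0 0" --pt "0 0 0 -0.015 0.06 0 0" --pt "0 0 0 -0.025 0.1 0 0" --pt "0 0 0 -0.035 0.14 0 0" --pt "0 0 0 -0.045 0.18 0 0" --pt "0 0 0 -0.055 0.22 0 0" --pt "0 0 0 -0.063 0.255 0 0" --pt "0 0 0 -0.068 0.272 0 0" --pt "0 0 0 -0.068 0.272 0 0" --pt "0 0 0 -0.068 0.272 0 0"

```text
clock: 9.9
ee_pos: [0.5985, 0.0224, 0.3569]
tcp_rot: [-0.001, 0.145, 0.989, -0.001]
wrist_force: [0.4, -0.1, 0.5]
gripper_width: -0.001
```

Call:
apply_moves --pt "0 0 0 0 0 0.01 0" --pt "0 0 0 0 0 0.025 0" --pt "0 0 0 0 0 0.04 0" --pt "0 0 0 0 0 0.055 0" --pt "0 0 0 0 0 0.065 0" --pt "0 0 0 0 0 0.07 0" --pt "0 0 0 0 0 0.07 0"

```text
clock: 10.6
ee_pos: [0.5991, 0.024, 0.2868]
tcp_rot: [-0.001, 0.144, 0.99, -0.0]
wrist_force: [-0.3, -0.7, 0.2]
gripper_width: 0.003
```

```bash
python3 g.py .599,.0243,.096
```

```text
10.6 grasp [0.5989 0.0239 0.1321] tool move [-0.0001  0.0004  0.0361]
10.65 grasp [0.5994 0.0241 0.1328] tool move [0.0004 0.0001 0.0368]
10.7 grasp [0.5997 0.0241 0.1332] tool move [ 0.0008 -0.      0.0372]
```

Call:
apply_moves --pt "0 0 0 0.0 0 0.008 0" --pt "0 0 0 0.0 0 0.016 0" --pt "0 0 0 0.0 0 0.024 0" --pt "0 0 0 0.0 0 0.032 0" --pt "0 0 0 0.0 0 0.037 0" --pt "0 0 0 0.0 0 0.037 0" --pt "0 0 0 0.0 0 0.037 0" --pt "0 0 0 0.0 0 0.037 0" --pt "0 0 0 0.0 0 0.037 0" --pt "0 0 0 0.0 0 0.037 0"

```text
clock: 11.7
ee_pos: [0.5995, 0.0241, 0.251]
tcp_rot: [0.0, 0.144, 0.99, 0.0]
wrist_force: [-0.5, 0.0, 0.0]
gripper_width: -0.003
```

```bash
python3 g.py .599,.0243,.096; python3 -c "
from h import *
p=imaging.camera('scene');cv2.imwrite('pics/s3.png',cv2.resize(p['frame'][90:290,140:390,::-1],None,fx=3,fy=3))"
```

```text
11.7 grasp [0.5996 0.0242 0.0963] tool move [ 0.0006 -0.      0.0003]
11.75 grasp [0.5995 0.0241 0.0963] tool move [0.0006 0.     0.0003]
11.8 grasp [0.5995 0.0241 0.0962] tool move [0.0005 0.     0.0002]
```

View pics/s3.png

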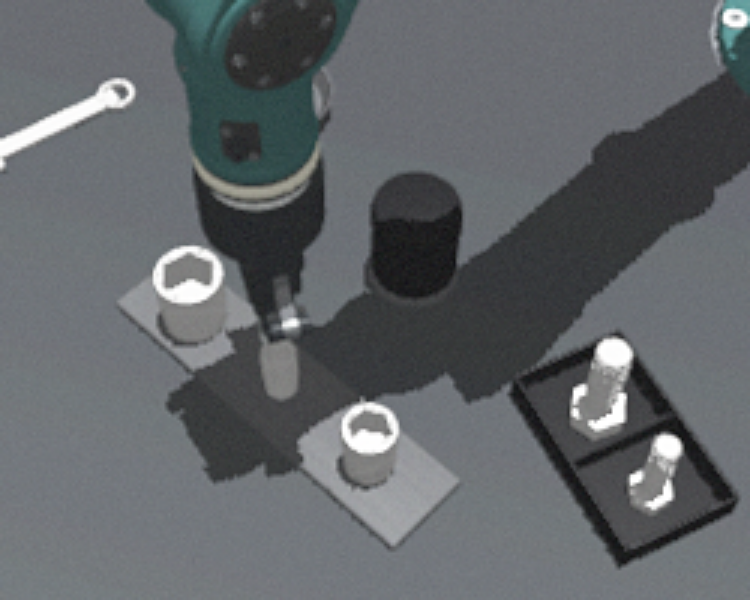

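The fingertips at crop (280,338) are just above the small socket at (280,360), with all sockets and the tray bolts standing as before. I dwell here.

Call:
apply_moves --pt "0 0 0 0 0 0 0" --pt "0 0 0 0 0 0 0" --pt "0 0 0 0 0 0 0" --pt "0 0 0 0 0 0 0" --pt "0 0 0 0 0 0 0" --pt "0 0 0 0 0 0 0" --pt "0 0 0 0 0 0 0" --pt "0 0 0 0 0 0 0" --pt "0 0 0 0 0 0 0" --pt "0 0 0 0 0 0 0"

```text
clock: 12.85
ee_pos: [0.5994, 0.0241, 0.2507]
tcp_rot: [0.0, 0.144, 0.99, -0.0]
wrist_force: [1.3, -0.1, 0.3]
gripper_width: -0.002
```

Call:
apply_moves --pt "0 0 0 0 0 0 0" --pt "0 0 0 0 0 0 0" --pt "0 0 0 0 0 0 0" --pt "0 0 0 0 0 0 0" --pt "0 0 0 0 0 0 0" --pt "0 0 0 0 0 0 0" --pt "0 0 0 0 0 0 0" --pt "0 0 0 0 0 0 0" --pt "0 0 0 0 0 0 0" --pt "0 0 0 0 0 0 0"

```text
clock: 13.85
ee_pos: [0.5994, 0.0241, 0.2507]
tcp_rot: [0.0, 0.144, 0.99, -0.0]
wrist_force: [-0.6, -0.1, -0.6]
gripper_width: -0.003
```

```bash
python3 g.py .599,.0243,.096; python3 -c "
from h import *
print(job.job_done())"
```

```text
13.85 grasp [0.5994 0.0241 0.096 ] tool move [0.0004 0.0001 0.    ]
13.9 grasp [0.5994 0.0241 0.096 ] tool move [0.0004 0.     0.    ]
13.95 grasp [0.5994 0.0241 0.096 ] tool move [0.0004 0.0001 0.    ]
the job is handed in; nothing more can be done
None
```

The bolt in the dish is the small one, and the arm finished pointing straight down at the small socket in the middle of the rail. The job was handed in at about 14 s of the 38 s allowed. No verdict is reported.

**Pointing:** With the fingers shut and pointing straight down, I held over the dish bolt for just over 2 s, then over the small socket for just over 2 s. The fingertips were about 24 mm above the bolt's top and about 25 mm above the socket's top. Both holds were within 1 mm of the measured axis sideways.

**Last checks:** The grasp point held still at (0.599, 0.024, 0.096). Wrist force readings stayed within about 1.5 N, which looked like noise. The last picture, taken over the socket, showed the three sockets, the two tray bolts and the filter standing as before. The jar, the dish bolt and most of the wrench were outside that view, so I did not check them again at the end.

**Disagreement:** The networks gave mixed labels for the bolts. The top camera put both "small" and "large" on the same tray bolt, and "small" also on the dish bolt with lower confidence. I settled it from the depth images: the dish bolt's thread is about 10–12 mm thick and its top is at 62–65 mm. The tray bolts' tops are at about 77 and 91 mm.

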